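# Clip the storage box lid shut

## Task

The lid is on the grey storage box, but clip flaps along the sides of its rim still stand up. With the fingertips, press down the flaps all the way round until all four have clicked shut and lie flush with the lid. Do not pick up or tip the box or push it away from its place, and leave the eraser, the ink bottle and the pencil beside it where they are.

Things in the scene. Friction and masses are not known exactly. Their poses are not given: they have to be found in the camera images.
- clip_box: loose low storage box, dark grey plastic with a lighter grey clip-on lid, about 172 x 128 mm over the lid (long side along its own x, short along its y), 66 mm high to the lid's top, about 0.75 kg; origin at the centre of its underside, z up. Along each side of the lid runs one hinged clip flap (front: -x, back: +x, left: +y, right: -y of the box's own frame), with a small fixed corner of the lid between neighbours. The box may stand at any yaw.
- flap_front_top (a point): point on the upper face of the clip flap of the short -x side, midway along its 82 mm length and 16 mm out from its hinge line (the flap is 22 mm wide from hinge to outer edge, and the outer edge is the box's outer edge). The flap hinges on its inner edge; standing up it slopes 0.5 rad, its outer edge about 10 mm above the lid, and shut it lies level, its upper face flush with the lid panel 66 mm above the box's underside. The point moves with the flap.
- flap_front (a joint): angle of that flap: 0 standing up, 0.5 rad pressed fully shut. A snap spring resists with up to about 10 N at the point, pushes it back up if let go before about 0.27 rad, and past that snaps it shut and keeps it shut.
- flap_back_top (a point): point on the upper face of the clip flap of the short +x side, midway along its 82 mm length and 16 mm out from its hinge line (the flap is 22 mm wide from hinge to outer edge, and the outer edge is the box's outer edge). The flap hinges on its inner edge; standing up it slopes 0.5 rad, its outer edge about 10 mm above the lid, and shut it lies level, its upper face flush with the lid panel 66 mm above the box's underside. The point moves with the flap.
- flap_back (a joint): angle of that flap: 0 standing up, 0.5 rad pressed fully shut. A snap spring resists with up to about 10 N at the point, pushes it back up if let go before about 0.27 rad, and past that snaps it shut and keeps it shut.
- flap_left_top (a point): point on the upper face of the clip flap of the long +y side, midway along its 126 mm length and 16 mm out from its hinge line (the flap is 22 mm wide from hinge to outer edge, and the outer edge is the box's outer edge). The flap hinges on its inner edge; standing up it slopes 0.5 rad, its outer edge about 10 mm above the lid, and shut it lies level, its upper face flush with the lid panel 66 mm above the box's underside. The point moves with the flap.
- flap_left (a joint): angle of that flap: 0 standing up, 0.5 rad pressed fully shut. A snap spring resists with up to about 10 N at the point, pushes it back up if let go before about 0.27 rad, and past that snaps it shut and keeps it shut.
- flap_right_top (a point): point on the upper face of the clip flap of the long -y side, midway along its 126 mm length and 16 mm out from its hinge line (the flap is 22 mm wide from hinge to outer edge, and the outer edge is the box's outer edge). The flap hinges on its inner edge; standing up it slopes 0.5 rad, its outer edge about 10 mm above the lid, and shut it lies level, its upper face flush with the lid panel 66 mm above the box's underside. The point moves with the flap.
- flap_right (a joint): angle of that flap: 0 standing up, 0.5 rad pressed fully shut. A snap spring resists with up to about 10 N at the point, pushes it back up if let go before about 0.27 rad, and past that snaps it shut and keeps it shut.
- eraser: loose rubber in a paper sleeve, 20 x 48 x 12 mm, beside the box, a bystander; origin at the centre of its underside, z up
- ink_bottle: loose square ink bottle, 47 x 46 x 56 mm, beside the box, a bystander; origin at the centre of its underside, z up
- pencil: loose hexagonal pencil, 10 x 182 x 8 mm, beside the box, a bystander; origin at the centre of its underside, z up
There are look-alikes about, which are no part of the job. What is shaped like the clip_box but yellow is not meant.

How it is judged (in metres and radians):
At the end, for the whole second after the job is handed in: All four flaps shut (each joint above 0.43 of 0.5 rad), the box upright (within 0.06 rad), on the desk (underside under 8 mm), at rest and within 50 mm of where it stood (value of joint each of flap_front, flap_back, flap_left, flap_right above 0.43 rad and angle between clip_box's own z axis and vertical below 0.06 rad and height (world z) of clip_box below 0.008 m and linear speed of clip_box below 0.02 m/s and distance of clip_box from where it was at the start of the episode below 0.05 m); the robot touches nothing.
It fails at once if the box is lifted (underside's centre over 15 mm up) or tipped (over 0.2 rad) (height (world z) of clip_box above 0.015 m or angle between clip_box's own z axis and vertical above 0.2 rad).
It fails at once if the box is pushed more than 60 mm from its place (distance of clip_box from where it was at the start of the episode above 0.06 m).
It fails at once if the eraser, ink bottle or pencil is moved more than 30 mm or the bottle is tipped (distance of any of eraser, ink_bottle, pencil from where it was at the start of the episode above 0.03 m or angle between ink_bottle's own z axis and vertical above 0.5 rad).
It also fails if it takes over 48 s, if anything falls off the work surface, if the arm or the gripper's body presses on something with over 40 N, if the wrist force passes 120 N, or if a joint passes its speed limit or range.

## Robot

A 6-joint arm with a two-finger parallel gripper is mounted at the origin on a cart in front of the work surface, level with it; the furniture and walls round the work are solid. World frame = base frame: x ahead of the robot, y to its left, z up, the work surface at z = 0. Lengths are in m, angles in degrees, forces in N, time in s.
With the tool pointing down it reaches from about 0.375 to 0.9 m from the base axis. Payload 3.1 kg.
Tool frame: the origin (TCP) lies at the very end of the fingers, on their centre line; the grasp point (between the pads) lies 19 mm behind it; z points along the fingers, y is the line along which they close (so a half turn about z gives the same grasp; the last joint's range is limited). The gripper opens to 87 mm and grips with 3 to 60 N. Pads are 19 mm wide; open, the fingers measure 117 mm over their backs; the gripper's body (75 mm by 190 mm) begins 51 mm behind the grasp point.
Start: joints at [-84.082, 30.224, 82.088, -0, 67.689, -10.227], TCP at [0.174, -0.6, 0.223] pointing down, gripper open.
Joint ranges: [-176.69, 176.69], [-43.24, 126.21], [12.49, 139.97], [-82, 262], [0, 151.66], [-163.58, 163.58]. Speed limits (degrees/s): [159.86, 159.86, 180, 180, 180, 180].

## Interface

Orientations are given as a 3x3 rotation matrix whose columns are the frame's x, y, z axes.
In Python, from rig import readout, cams, bot gives the robot as it stands.
- The arm moves only by the shell command python3 -m inch 'ROWS'. ROWS is JSON, a list of rows, each a list of 5 numbers: the shift along the world's x, y, z in cm, then the turn about the world's z in degrees, then the finger opening in cm, from 0 to 8.7. In form: [[dx, dy, dz, twist, fingers], ...]. A call has 1 to 10 rows; each row is the pose to reach, as a shift and turn from the pose commanded when the call began; what a row does not reach only later rows make up. A row lasts 1/12 s, in which the tool goes at most 41.7 mm and 7.16 degrees, less where a joint would pass 70% of its speed; a pose out of reach is approached as far as the arm can. A call with a gripper value outside its range is refused whole. The fingers move at their own pace and stop on an object; the grip force is fixed at half the most. Time passes only in rows, so rows that repeat a pose let the fingers close. It gives the time, the measured TCP pose, the force, the opening and the grip force at its end, in the units of the state.
- readout.read_state(): the state, without advancing time (a new reading comes with each control period).
- cams.capture(name): name is "scene" or "top"; returns a dict with "image" (420x560x3 uint8, blue, green, red), "intrinsics" (3x3 intrinsics, pixels), "k1" (the pictures are not rectified: a ray, as slopes to the right and down, at radius r is drawn at 1 + k1 r^2 times it, then the intrinsics apply), "xyz" and "rotation" of the camera in the world. Camera axes: x right, y down, z forward; pixel columns grow to the right and rows downward; lengths in m; the calibration is good to about 2 mm. A picture is of the moment at which its call begins. There is no depth.
- bot.hand_in(): hands the job in; it is judged then, once.
The state is a dict: "time_s": time; "joint_positions": joint angles; "qvel": joint speeds; "tau": joint torques, N m; "position": TCP position; "tcp_rot": TCP orientation; "force": force on the tool from outside, world axes, zero at the start; "moment": the same for the moment, N m; "opening": opening from 0.0 (shut) to 1.0 (fully open); "grasp_force": force on a finger pad.
Only numpy, scipy, OpenCV 4.12 (cv2) and the standard library are available. Lean on these libraries where they do the work, as an engineer would, in place of code of your own. Each camera call takes 0.05 s, during which the arm holds its last target. There are 200 camera calls.

## Working session

There is one attempt and no reset: what is moved stays moved. The work goes in short steps, Python scripts to look and compute and a shell command to move; the robot and the scene stay as the last step left them, time stands still between calls to the robot, and variables do not carry over. Pictures are saved under pics/ and viewed, at most 10 in all, crops included, and the job is handed in when it is done.

```bash
mkdir -p pics; cat > h.py <<'E'
import cv2,numpy as np
from rig import readout,cams,bot
def snap(n,f):
    c=cams.capture(n); cv2.imwrite('pics/'+f,c['image']); return c
def ray(c,u,v):
    K=np.array(c['intrinsics']);k=c['k1']
    d=np.array([(u-K[0,2])/K[0,0],(v-K[1,2])/K[1,1]]);s=d.copy()
    for _ in range(30): s=d/(1+k*(s@s))
    return np.array(c['rotation'])@np.array([*s,1.])
def toz(c,u,v,z):
    r=ray(c,u,v);p=np.array(c['xyz']);return p+r*(z-p[2])/r[2]
def proj(c,P):
    q=np.array(c['rotation']).T@(np.array(P)-np.array(c['xyz']));s=q[:2]/q[2];s=s*(1+c['k1']*(s@s))
    K=np.array(c['intrinsics']);return s[0]*K[0,0]+K[0,2],s[1]*K[1,1]+K[1,2]
E
python3 - <<'E'
from h import *
import pickle
a=snap('top','t0.png');b=snap('scene','s0.png');pickle.dump((a,b),open('c.pkl','wb'))
for c in(a,b):print(c['xyz'],c['rotation'],c['k1'],c['intrinsics'])
s=readout.read_state();print(s['time_s'],s['tcp_rot'],s['force'])
E
```

```text
[0.44205731 0.04468599 1.05126682] [[ 0.01829648 -0.98655628  0.16239442]
 [-0.9997903  -0.01954691 -0.00610543]
 [ 0.00919766 -0.16224865 -0.98670704]] -0.15315980424167214 [[509.12848993   0.         274.63595628]
 [  0.         509.12848993 205.59418528]
 [  0.           0.           1.        ]]
[0.25382559 0.67046053 0.56106143] [[-0.86487482 -0.29531383  0.40593261]
 [-0.50141747  0.46968933 -0.72661713]
 [ 0.02391786 -0.83197456 -0.55429799]] -0.10550466171623954 [[425.1320566    0.         277.33109981]
 [  0.         425.1320566  205.05221845]
 [  0.           0.           1.        ]]
0.1 [[ 9.60541748e-01  2.78135770e-01 -2.11119462e-04]
 [ 2.78135641e-01 -9.60539817e-01  1.95597283e-03]
 [ 3.41237359e-04 -1.93751340e-03 -9.99998065e-01]] [-0.38421093 -0.17888586 -0.22987021]
```

View pics/t0.png

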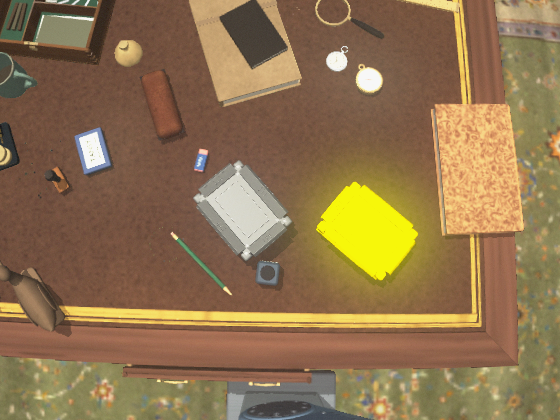

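View pics/s0.png

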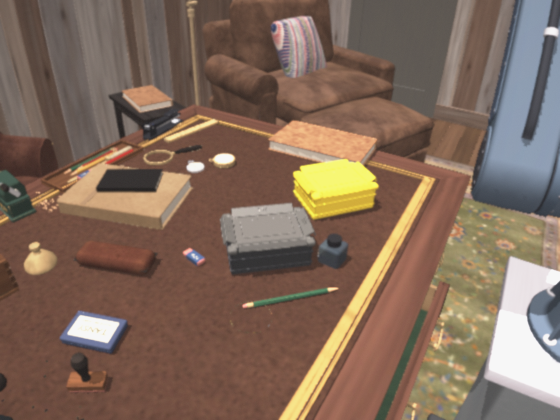

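Candidates: the grey box at top (242,210) / scene (267,237), and the yellow look-alike at top (367,231) / scene (336,187). I choose the grey one. The bottle is at top (269,272), the pencil runs (173,235)-(230,294), and the eraser is at (201,160).

```bash
python3 - <<'E'
from h import *
a=cv2.imread('pics/t0.png')[150:300,160:310];cv2.imwrite('pics/t0c.png',cv2.resize(a,(600,600),interpolation=cv2.INTER_CUBIC))
E
```

```text
(no output)
```

View pics/t0c.png

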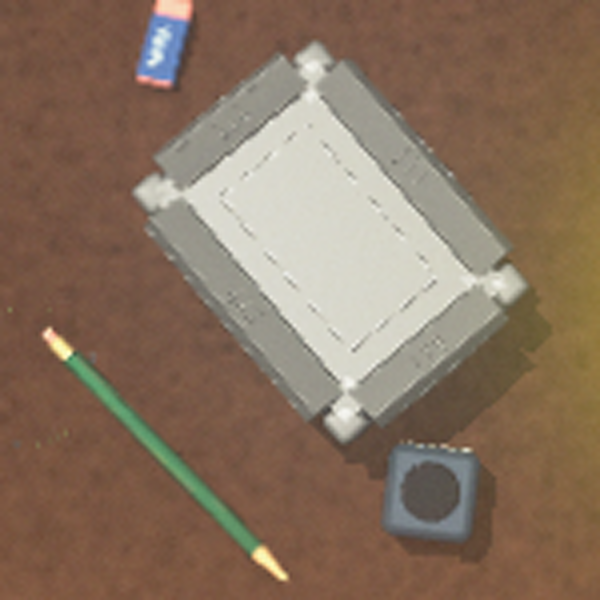

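The grey box is confirmed. In the crop, its lid panel corners (the hinge-line intersections) are at (310,92), (185,193), (347,385) and (480,285), and all four flaps are up. Plan: press both long flaps at once with the fingers open, then each short flap with the fingers closed, all at the same tool yaw.

```bash
python3 - <<'E'
from h import *
import pickle
a,b=pickle.load(open('c.pkl','rb'))
P=np.array([toz(a,160+u/4-.4,150+v/4-.4,.066) for u,v in[(310,92),(185,193),(347,385),(480,285)]])
c=P.mean(0);L=(P[2]-P[1]+P[3]-P[0])/2;W=(P[1]-P[0]+P[2]-P[3])/2
n=np.linalg.norm;print(c,n(L),n(W));yl=np.arctan2(L[1],L[0]);yw=np.arctan2(W[1],W[0]);print(np.degrees([yl,yw]))
yaw=(yl+yw+np.pi/2)/2 if yw<yl else (yl+yw-np.pi/2)/2
print('yaw',np.degrees(yaw)); x=np.array([np.cos(yaw),np.sin(yaw)])
# scene check: project corners
R=np.array(readout.read_state()['tcp_rot']);t=readout.read_state()['position']
ty=np.degrees(np.arctan2(R[1,1],R[0,1]));print('tool y ang',ty,'need',((np.degrees(yaw)+90-ty+90)%180)-90)
print('tcp',t,'shift cm to centre',(c[:2]-t[:2])*100)
for s in(1,-1):
  q=c[:2]+s*x*.080;print(s,q,(q-c[:2])*100,n(q))
img=b['image'].copy()
y=np.array([-x[1],x[0]])
for i in(-1,1):
  for j in(-1,1):
    u=proj(b,[*(c[:2]+i*.064*x+j*.042*y),.066]);cv2.circle(img,tuple(int(round(k)) for k in u),1,(0,0,255),-1)
cv2.imwrite('pics/s0c.png',cv2.resize(img[190:290,200:350],(750,500),interpolation=cv2.INTER_CUBIC))
E
```

```text
[0.59609166 0.10221833 0.066     ] 0.1260585834310007 0.0802190901708943
[-138.12824823  129.58241267]
yaw -49.272917779352426
tool y ang -73.85099575259852 need -65.42192202675392
tcp [ 0.17378117 -0.5996683   0.22166478] shift cm to centre [42.23104943 70.18866283]
1 [0.64828819 0.04159225] [ 5.21965345 -6.06260817] 0.6496210421841224
-1 [0.54389513 0.16284441] [-5.21965345  6.06260817] 0.567750129930514
```

View pics/s0c.png

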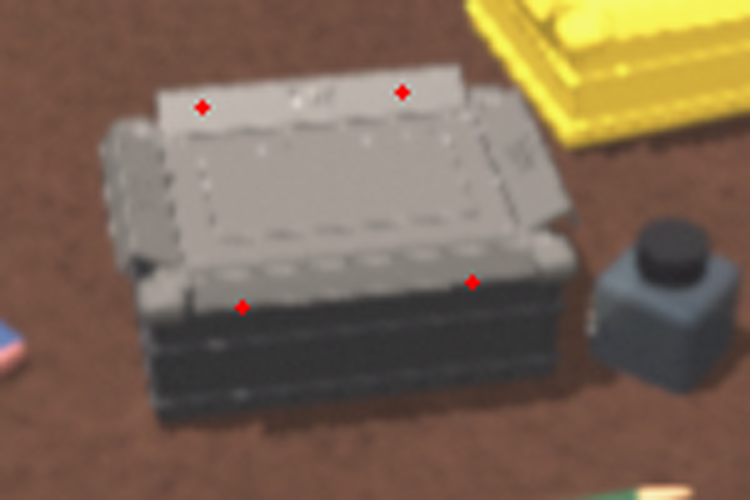

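```bash
python3 -m inch '[[4,6.6,0,3,8.7],[6,10,0,5,8.7],[8,13.3,0,7,8.7],[10,16.6,0,9,8.7],[12,20,0,11,8.7],[14,23.3,0,12,8.7],[16,26.6,0,12,8.7],[18,30,0,12,8.7],[20,33.3,0,12,8.7],[21,35,0,12,8.7]]'; python3 -m inch '[[2,3.3,0,3,8.7],[4,6.6,0,5,8.7],[6,10,0,7,8.7],[8,13.3,0,9,8.7],[10,16.6,0,11,8.7],[12,20,0,12.7,8.7],[14,23.3,0,12.7,8.7],[16,26.6,0,12.7,8.7],[18,30,0,12.7,8.7],[20,33.3,0,12.7,8.7]]'
```

```text
time_s: 0.93
position: [0.3843, -0.2473, 0.2223]
tcp_rot: [[0.881, 0.472, -0.0], [0.472, -0.881, 0.001], [0.0, -0.001, -1.0]]
force: [0.4, -0.1, -0.6]
opening: 1.0
grasp_force: 0.0
time_s: 1.77
position: [0.5841, 0.0848, 0.2222]
tcp_rot: [[0.756, 0.654, -0.001], [0.654, -0.756, 0.0], [-0.001, -0.001, -1.0]]
force: [0.6, 0.2, -0.0]
opening: 1.003
grasp_force: 0.0
```

```bash
python3 - <<'E'
from h import *
s=readout.read_state();R=np.array(s['tcp_rot']);t=s['position'];print(s['time_s'],t,np.degrees(np.arctan2(R[1,1],R[0,1])),s['joint_positions'],s['opening'],s['force'])
E
```

```text
1.7667 [0.58410653 0.08478431 0.22215445] -49.12762430455185 [-2.57966365e+00  2.75763434e+01  8.72063509e+01 -2.45697486e-03
  6.52739815e+01  4.65489756e+01] 1.002544795046645 [ 0.58937732  0.19346736 -0.0065753 ]
```

```bash
python3 - <<'E'
from h import *
import pickle
a,b=pickle.load(open('c.pkl','rb'))
yaw=np.radians(41);x=np.array([np.cos(yaw),np.sin(yaw)]);y=np.array([-x[1],x[0]]);c=np.array([.5961,.1022])
for i in(-1,1):
  for j in(-1,1):
    u=proj(b,[*(c+i*.064*x+j*.042*y),.066]);print(i,j,(u[0]-200)*5,(u[1]-190)*5)
f=lambda u,v:toz(b,200+u/5,190+v/5,.066)[:2]
Q=[f(*p) for p in[(168,140),(470,105),(537,235),(190,270)]];print(np.round(Q,4),np.mean(Q,0))
t=np.array(readout.read_state()['position'][:2]);print((c-t)*100, x*8,)
E
```

```text
-1 -1 464.60859457972845 112.85028958860394
-1 1 513.1671982384821 237.81108490167284
1 -1 152.5526495420982 141.0383493610624
1 1 175.302330444367 271.82992550327043
[[0.6671 0.1086]
 [0.5762 0.0223]
 [0.5133 0.0856]
 [0.6129 0.1721]] [0.59237493 0.09717017]
[1.19934727 1.74156868] [6.03767664 5.24847223]
```

```bash
python3 -m inch '[[1.1,1.6,-2,0,8.7],[1.1,1.6,-5,0,8.7],[1.1,1.6,-8,0,8.7],[1.1,1.6,-11,0,8.7],[1.1,1.6,-13,0,8.7],[1.1,1.6,-14,0,8.7],[1.1,1.6,-14,0,8.7],[1.1,1.6,-14,0,8.7]]'; python3 - <<'E'
from h import *
c=snap('top','t1.png');cv2.imwrite('pics/t1c.png',cv2.resize(c['image'][150:300,160:310],(600,600),interpolation=cv2.INTER_CUBIC))
E
```

```text
time_s: 2.43
position: [0.595, 0.0986, 0.0825]
tcp_rot: [[0.757, 0.654, -0.0], [0.654, -0.757, 0.0], [-0.0, -0.0, -1.0]]
force: [0.5, -0.2, 1.0]
opening: 1.001
grasp_force: 0.0
```

View pics/t1c.png

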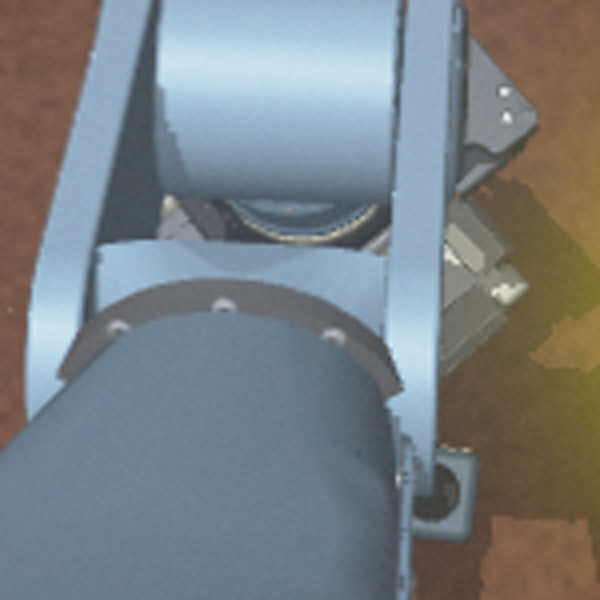

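The arm hides the lid in this view, so I'll press by force feedback.

```bash
python3 -m inch '[[0,0.2,-0.3,0,8.7],[0,0.2,-0.6,0,8.7],[0,0.2,-0.8,0,8.7],[0,0.2,-1,0,8.7],[0,0.2,-1.1,0,8.7],[0,0.2,-1.2,0,8.7]]';python3 -m inch '[[0,0,-0.1,0,8.7],[0,0,-0.2,0,8.7],[0,0,-0.3,0,8.7],[0,0,-0.3,0,8.7]]'
```

```text
time_s: 2.98
position: [0.5949, 0.1007, 0.0713]
tcp_rot: [[0.756, 0.654, 0.0], [0.654, -0.756, 0.0], [0.0, 0.0, -1.0]]
force: [-2.8, -0.6, 10.9]
opening: 1.005
grasp_force: 4.9
time_s: 3.32
position: [0.595, 0.1007, 0.0711]
tcp_rot: [[0.757, 0.654, 0.001], [0.654, -0.757, 0.0], [0.001, 0.001, -1.0]]
force: [-4.8, -1.0, 20.8]
opening: 1.001
grasp_force: 9.1
```

```bash
python3 -m inch '[[0,0,-0.1,0,8.7],[0,0,-0.2,0,8.7],[0,0,-0.2,0,8.7],[0,0,-0.2,0,8.7]]'
```

```text
time_s: 3.65
position: [0.5953, 0.1004, 0.0703]
tcp_rot: [[0.757, 0.654, 0.002], [0.654, -0.757, -0.0], [0.001, 0.002, -1.0]]
force: [-6.9, -0.7, 26.3]
opening: 0.998
grasp_force: 11.7
```

```bash
python3 -m inch '[[0,0,-0.1,0,8.7],[0,0,-0.2,0,8.7],[0,0,-0.3,0,8.7],[0,0,-0.3,0,8.7]]'
```

```text
time_s: 3.98
position: [0.596, 0.1005, 0.0663]
tcp_rot: [[0.757, 0.654, 0.003], [0.654, -0.757, -0.0], [0.002, 0.002, -1.0]]
force: [-4.1, -2.0, 20.5]
opening: 0.999
grasp_force: 10.2
```

```bash
python3 -m inch '[[0,0,-0.1,0,8.7],[0,0,-0.2,0,8.7],[0,0,-0.2,0,8.7]]'; python3 -m inch '[[0,0,1.5,0,8.7],[0,0,3,0,8.7],[0,0,6,0,0],[0,0,6,0,0],[0,0,6,0,0]]'
```

```text
time_s: 4.23
position: [0.5961, 0.1005, 0.0663]
tcp_rot: [[0.757, 0.654, 0.003], [0.654, -0.757, -0.0], [0.003, 0.002, -1.0]]
force: [-7.2, -1.9, 31.4]
opening: 1.001
grasp_force: 15.7
time_s: 4.65
position: [0.5963, 0.1006, 0.1224]
tcp_rot: [[0.756, 0.654, 0.005], [0.654, -0.756, -0.0], [0.003, 0.003, -1.0]]
force: [-0.9, 0.3, 0.1]
opening: 0.854
grasp_force: 0.0
```

```bash
python3 -m inch '[[2.5,2.2,0,0,0],[4.5,4,0,0,0],[5.9,5.1,0,0,0],[5.9,5.1,0,0,0],[5.9,5.1,-2,0,0],[5.9,5.1,-3.5,0,0],[5.9,5.1,-4,0,0],[5.9,5.1,-4,0,0]]'; python3 -m inch '[[0,0,-0.3,0,0],[0,0,-0.6,0,0],[0,0,-0.9,0,0],[0,0,-1.2,0,0],[0,0,-1.4,0,0],[0,0,-1.6,0,0],[0,0,-1.8,0,0],[0,0,-1.8,0,0]]'
```

```text
time_s: 5.32
position: [0.6514, 0.1509, 0.078]
tcp_rot: [[0.757, 0.654, -0.006], [0.654, -0.757, -0.001], [-0.005, -0.003, -1.0]]
force: [-0.6, -0.2, 0.3]
opening: 0.246
grasp_force: 0.0
time_s: 5.98
position: [0.6542, 0.1516, 0.0662]
tcp_rot: [[0.756, 0.654, 0.001], [0.654, -0.756, -0.0], [0.001, 0.001, -1.0]]
force: [-5.5, 0.3, 16.5]
opening: 0.008
grasp_force: 8.6
```

Bottomed out at 66 mm. Next I lift and cross to the other short side.

```bash
python3 -m inch '[[0,0,2,0,0],[0,0,4,0,0],[-3,-2.6,4.5,0,0],[-6,-5.2,4.5,0,0],[-9,-7.8,4.5,0,0],[-11.9,-10.3,4.5,0,0],[-11.9,-10.3,4.5,0,0],[-11.9,-10.3,3.5,0,0],[-11.9,-10.3,2.5,0,0],[-11.9,-10.3,2.2,0,0]]'; python3 -m inch '[[0,0,-0.4,0,0],[0,0,-0.8,0,0],[0,0,-1.2,0,0],[0,0,-1.5,0,0],[0,0,-1.8,0,0],[0,0,-2.1,0,0],[0,0,-2.3,0,0],[0,0,-2.3,0,0]]'
```

```text
time_s: 6.82
position: [0.5354, 0.0491, 0.0828]
tcp_rot: [[0.756, 0.654, -0.001], [0.654, -0.756, 0.0], [-0.0, -0.001, -1.0]]
force: [-0.0, -0.6, -0.5]
opening: 0.005
grasp_force: 0.0
time_s: 7.48
position: [0.5354, 0.0491, 0.0659]
tcp_rot: [[0.756, 0.655, 0.002], [0.655, -0.756, -0.0], [0.001, 0.002, -1.0]]
force: [-8.0, 1.2, 33.1]
opening: 0.002
grasp_force: 17.2
```

Bottomed out again. I'll lift, retreat to the right and look.

```bash
python3 -m inch '[[0,0,3,0,0],[0,0,6,0,0],[0,0,9,0,0],[-1,-3,10,0,0],[-2,-6,10,0,0],[-3,-10,10,0,0],[-4,-14,10,0,0],[-5,-18,10,0,0],[-6,-22,10,0,0],[-7,-26,10,0,0]]'; python3 - <<'E'
from h import *
c=snap('top','t2.png');d=snap('scene','s2.png')
f=lambda i:cv2.resize(i,(400,400),interpolation=cv2.INTER_CUBIC)
cv2.imwrite('pics/v2.png',np.hstack([f(c['image'][155:295,160:300]),f(d['image'][180:300,210:330])]))
E
```

```text
time_s: 8.32
position: [0.4646, -0.2129, 0.1615]
tcp_rot: [[0.756, 0.654, 0.001], [0.654, -0.756, -0.0], [0.001, 0.001, -1.0]]
force: [0.3, -0.4, -0.0]
opening: 0.006
grasp_force: 0.0
```

View pics/v2.png

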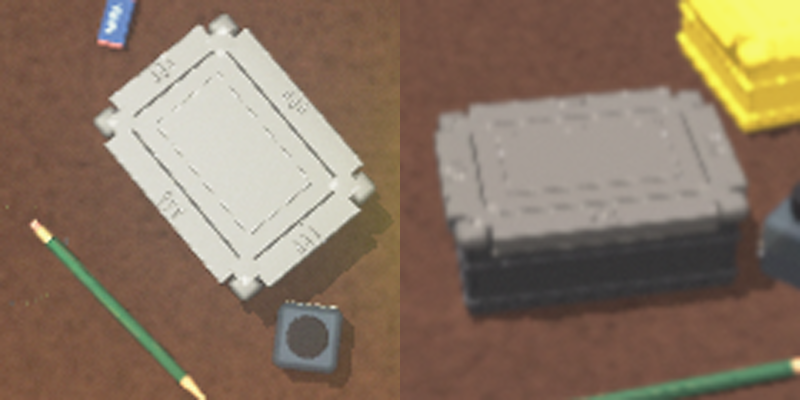

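All four flaps now lie flush: they have the same shade as the lid panel and the lid is flat in both views. The box is in place, and the eraser at (115,20), bottle at (307,337) and pencil are undisturbed.

```bash
python3 -m inch '[[0,0,0,0,0],[0,0,0,0,0]]'; python3 -c "
from rig import bot;print(bot.hand_in())"
```

```text
time_s: 8.58
position: [0.4647, -0.2105, 0.1612]
tcp_rot: [[0.757, 0.654, -0.001], [0.654, -0.757, 0.001], [0.0, -0.001, -1.0]]
force: [0.0, 0.8, -0.3]
opening: 0.008
grasp_force: 0.0
the job is handed in; nothing more can be done
None
```

All four flaps of the grey box are pressed flush in the final pictures, the box and bystanders show no visible movement, and the job was handed in at about 8.6 s (no verdict was returned).

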